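# Log the adhesive tub and wedge up a housing for gluing its feet

### The job

Turn the labelled adhesive tub where it stands so that its label plate faces the window of the reader, and let go of it. Then take the wedge, push its thin end from the apron of the jig under the front edge of the white housing until both front feet are just clear of the jig plate, by a few millimetres (about 2 to 7), so that they can be glued, and finish there still gripping the wedge, with nothing but the wedge holding up the front. Leave the other things on the bench where they are.

Things in the scene. Friction and masses are not known exactly. Their poses are not given: they have to be found in the camera images.
- tub: white adhesive tub, 140 g, loose upright cylinder, 48 mm diameter (45 mm lid), 80 mm high, standing before the reader. Origin: centre of its underside. Its +x axis points out through the label plate: a flat paper plate with a bar pattern, 28 mm wide, from 12 to 56 mm high, proud of the side to 28.5 mm from the axis
- reader_window (a point): centre of the dark window of the reader, 45 mm above the bench. The reader is a fixed white block, 60 mm deep, 80 mm wide, 91 mm high on a 80 x 100 mm foot. Its window looks along its own -x axis (this frame's -x) towards the tub, whose axis is about 80 to 100 mm away
- jig: fixed aluminium plate, 250 (x) x 130 (y) x 10 mm, origin centre of underside on the bench, top at 10 mm. Its -x half, nearest the robot, is the bare apron on which the wedge slides. On the +x half stands the housing, between 12 mm high side rails, before a 26 mm high stop across the +x end (face at x = +114 mm). Push the wedge along the jig's +x on y = 0
- housing: white plastic housing, loose, 400 to 800 g, 120 (x) x 90 (y) x 48 mm high in all, on four rubber feet 8 mm high, 12 mm across: an 8 mm gap below, 60 mm clear between left and right feet. Origin at foot level under its centre, x along the jig's x, front edge at x = -60 mm. The wedge may first slide it up to 6 mm back to the stop, then tilts it up about its rear feet
- foot_front_left (a point): underside of the housing's front left foot (x = -48, y = +36 mm in the housing); 10 mm above the bench while it stands on the jig plate, higher when lifted
- foot_front_right (a point): underside of the front right foot (x = -48, y = -36 mm); as above
- wedge: grey plastic wedge, loose, 100 g, 100 (x) x 26 mm (y), on the bench; origin centre of underside. Thin end to its +x: tip at x = +50 mm is 3 mm high, the slope rises evenly to 22 mm at x = -15 mm (0.292 mm per mm); behind it a grip post, x = -50 to -15 mm, 50 mm high, gripped across its 26 mm width
- wedge_grip (a point): middle of the wedge's grip post, 34 mm above the wedge's underside (x = -32.5 mm in the wedge)
- wedge_tip (a point): the wedge's thin end at underside level (x = +50 mm)
- spacer: flat spacer block (bystander), same plastic and same grip post as the wedge but its low half is a level 22 mm step instead of a slope; 100 x 26 mm, origin centre of underside, post towards its -x
- driver: screwdriver lying flat, 180 mm, bystander, right of the jig
- tape: roll of tape lying flat, 80 mm across, 24 mm high, bystander; origin centre of underside
- flux: small amber bottle, 36 mm across, 75 mm high, bystander; origin centre of underside
- tub2: wider white jar, 54 mm across, 70 mm high, without a label plate, bystander; origin centre of underside

How it is judged:
On the way, in this order (a step that is already met when the one before it is completed fails the run):
1. the tub stands with its label plate facing the reader window, let go and at rest (y of reader_window in the frame of tub between -0.03 and 0.03 m and x of reader_window in the frame of tub between 0.06 and 0.15 m and angle between tub's own z axis and vertical below 0.1 rad and contact force between the fingers and tub below 0.1 N and linear speed of tub below 0.02 m/s and angular speed of tub below 0.2 rad/s), for 0.2 s.
2. the wedge, held in the fingers, carries the housing with both front feet off the jig plate (z of each of foot_front_left, foot_front_right in the frame of jig above 0.0115 m and contact force between the fingers and wedge above 2 N and contact force between wedge and housing above 0.5 N and contact force between each of the arm, the fingers and housing below 0.3 N), for 0.2 s.
At the end, for the whole second after the job is handed in: Tub upright, let go, label plate facing the window (window within 30 mm of the line straight out of it). Both front feet 1.5 to 8 mm above the jig plate, housing at rest in the jig, wedge touching it (over 0.5 N), fingers holding the wedge (over 2 N), arm not touching the housing (all of step 2 and y of reader_window in the frame of tub between -0.03 and 0.03 m and x of reader_window in the frame of tub between 0.06 and 0.15 m and angle between tub's own z axis and vertical below 0.1 rad and z of each of foot_front_left, foot_front_right in the frame of jig below 0.018 m and contact force between the fingers and tub below 0.1 N and linear speed of housing below 0.02 m/s and x of housing in the frame of jig above 0.03 m); the arm keeps its last pose, push and grip.
It fails at once if another thing on the bench is moved by more than 30 mm (distance of any of spacer, driver, tape, flux, tub2 from where it was at the start of the episode above 0.03 m).
It fails at once if the housing is heaved up or tipped by more than 0.2 rad (angle between housing's own z axis and vertical above 0.2 rad).
It fails at once if the tub is knocked over (angle between tub's own z axis and vertical above 0.5 rad).
It also fails if it takes over 72 s, if anything falls off the work surface, if the arm or the gripper's body presses on something with over 40 N, if the wrist force passes 120 N, or if a joint passes its speed limit or range.

### The arm

A 6-joint arm with a two-finger parallel gripper is mounted at the origin on the work surface. World frame = base frame: x ahead of the robot, y to its left, z up, the work surface at z = 0. Lengths are in m, angles in rad, forces in N, time in s.
With the tool pointing down it reaches from about 0.425 to 0.95 m from the base axis. Payload 3.5 kg.
Tool frame: the origin (TCP) lies midway between the tips of the shut fingers; the grasp point (between the pads) lies 19 mm behind it; z points along the fingers, y is the line along which they close (so a half turn about z gives the same grasp; the last joint's range is limited). The gripper opens to 85 mm and grips with 20 to 120 N. Pads are 22 mm wide; open, the fingers measure 114 mm over their backs; the gripper's body (76 mm by 85 mm) begins 54 mm behind the grasp point. The pads swing forward as they close: fully open they stand 13 mm farther back than shut.
Start: joints at [1.133, 0.286, 1.577, -0, 1.279, -0.15], TCP at [0.192, 0.647, 0.231] pointing down, gripper open.
Joint ranges: [-2.77, 2.77], [-0.9, 2.22], [0.21, 2.48], [-1.53, 4.67], [0.24, 2.81], [-2.84, 2.84]. Speed limits (rad/s): [2.79, 2.79, 3.14, 3.14, 3.14, 3.14].

### API

Orientations are given as a rotation vector (axis times angle).
In Python, from bench import state, get_image, camera_model, job_done, boxes_of, cut_out gives the robot as it stands. The module is installed in compiled form; this text tells all that it offers.
- The arm moves only by the tool move_arm, never from a script. Its arguments are lists of equal length, an entry for each row: "claw": the opening, from 0 (shut) to 1 (fully open); "translation": the shift along the tool's x, y, z in mm, a list of three; "spin": the turn about the tool's z in rad. A call has 1 to 5 rows; each row shifts and turns the commanded pose from where the row before left it, along the tool's axes as they then stand; what a row does not reach is not made up. A row lasts 1/12 s, in which the tool goes at most 41.7 mm and 7.16 degrees, less where a joint would pass 70% of its speed; a pose out of reach is approached as far as the arm can. A call with a gripper value outside its range is refused whole. The fingers move at their own pace and stop on an object; the grip force is fixed at half the most. Time passes only in rows, so rows that do not move let the fingers close. It gives the time, the measured TCP pose, the force, the opening and the grip force at its end, in the units of the state.
- state(): the state, without advancing time (a new reading comes with each control period).
- get_image(name): name is "scene" or "top"; returns (picture, depth): 420x560x3 uint8, red, green, blue; 420x560 float32, m along the optical axis (not along the pixel's ray), 0 where there is no reading.
- camera_model(name): a dict with "intrinsics" (3x3 intrinsics, pixels), "k1" (the pictures are not rectified: a ray, as slopes to the right and down, at radius r is drawn at 1 + k1 r^2 times it, then the intrinsics apply), "xyz" and "orientation" of the camera in the world. Camera axes: x right, y up, looking along -z (the intrinsics and any distortion apply to the point x, -y, -z); pixel columns grow to the right and rows downward; lengths in m; the calibration is good to about 2 mm. A picture is of the moment at which its call begins. camera_model takes no time and is no camera call.
- job_done(): hands the job in; it is judged then, once.
Trained networks look in the newest picture that a camera, given by its name, has taken for a name from the list of things; names that differ only in an ending like _2 or _b are one class to them, and where a whole thing is asked for, a point or a joint stands for the part that bears it (a point fixed in the world has none). Each returns a list of dicts, best first, with "p" (0 to 1); they miss things now and then, are a little off and sometimes report something else, mostly with a low value. They report only what shows in the picture. A call takes as long as a camera call.
- boxes_of(camera, query): "xy" ([column, row] as shares, 0 to 1, of the picture: columns of its width, rows of its height, amid what is visible of it).
- cut_out(camera, query): "pixels" (420x560 bool, what is visible of it) and "xy" ([column, row] as shares, 0 to 1, of the picture: columns of its width, rows of its height, amid what is visible of it).
The state is a dict: "t": time; "joints": joint angles; "joint_vel": joint speeds; "effort": joint torques, N m; "eef_pos": TCP position; "ee_rot": TCP orientation; "ft_force": force on the tool from outside, world axes, zero at the start; "moment": the same for the moment, N m; "opening": opening from 0.0 (shut) to 1.0 (fully open); "gripper_force": force on a finger pad.
Only numpy, scipy, OpenCV 4.12 (cv2) and the standard library are available. Lean on these libraries where they do the work, as an engineer would, in place of code of your own. Each camera call takes 0.05 s, during which the arm holds its last target. There are 200 camera calls.

## Working session

There is one attempt and no reset: what is moved stays moved. The work goes in short steps, Python scripts to look and compute and a tool call to move; the robot and the scene stay as the last step left them, time stands still between calls to the robot, and variables do not carry over. Pictures are saved under pics/ and viewed, at most 10 in all, crops included, and the job is handed in when it is done.

Besides the shell and the picture viewer there is one more tool, called after ">>>" as a command line: name --pt "numbers of a row" for each row, then --argument value for the rest. move_arm: Moves the arm, as the interface text tells. Its arguments: {"type":"object","properties":{"claw":{"type":"array"},"translation":{"type":"array"},"spin":{"type":"array"}},"required":["claw","translation","spin"]}

```bash
mkdir -p pics
cat > h.py <<'E'
import numpy as np, cv2
from bench import *
from scipy.spatial.transform import Rotation as R
def rot(o):
    o=np.array(o,float)
    return o if o.shape==(3,3) else (R.from_quat(o).as_matrix() if o.size==4 else R.from_rotvec(o).as_matrix())
def cloud(cam,depth):
    m=camera_model(cam);K=np.array(m["intrinsics"],float)
    h,w=depth.shape;u,v=np.meshgrid(np.arange(w),np.arange(h))
    p=cv2.undistortPoints(np.stack([u,v],-1).reshape(-1,1,2).astype(float),K,np.array([m["k1"],0,0,0,0.])).reshape(h,w,2)
    P=np.stack([p[...,0]*depth,-p[...,1]*depth,-depth],-1)
    W=P@rot(m["orientation"]).T+np.array(m["xyz"]); W[depth<=0]=np.nan
    return W
def proj(cam,X):
    m=camera_model(cam);K=np.array(m["intrinsics"],float)
    P=(np.array(X)-np.array(m["xyz"]))@rot(m["orientation"]);s=np.c_[P[:,0],-P[:,1]]/-P[:,2:]
    s=s*(1+m["k1"]*(s**2).sum(1,keepdims=True)); return s@K[:2,:2].T+K[:2,2]
E
python3 - <<'E'
from h import *
for c in("scene","top"):
    im,d=get_image(c);cv2.imwrite(f"pics/{c}0.png",im[...,::-1]);W=cloud(c,d);np.save(f"{c}W.npy",W)
    m=camera_model(c);print(c,m["xyz"],m["orientation"],m["k1"])
    for q in("tub","reader_window","jig","housing","wedge","wedge_grip","wedge_tip","spacer","tub2","flux","tape","driver"):
        for r in cut_out(c,q)[:2]:
            px=r["pixels"];P=W[px];P=P[~np.isnan(P[:,0])]
            print(q,round(r["p"],2),np.round(np.array(r["xy"])*[560,420]),len(P),np.round(np.percentile(P,[3,50,97],axis=0),3).tolist() if len(P) else "")
print(state())
E
```

```text
scene [ 1.27410314 -0.31906207  0.86037008] [0.65356468 0.46098401 1.1309863 ] -0.010647776260520918
tub 0.73 [112. 223.] 771 [[0.42, -0.433, 0.009], [0.454, -0.41, 0.05], [0.464, -0.388, 0.072]]
tub 0.64 [410. 170.] 701 [[0.535, 0.252, 0.008], [0.563, 0.268, 0.055], [0.572, 0.295, 0.082]]
reader_window 0.59 [438. 203.] 2185 [[0.633, 0.251, 0.003], [0.682, 0.279, 0.059], [0.711, 0.336, 0.093]]
jig 0.57 [217. 249.] 3700 [[0.505, -0.316, 0.002], [0.616, -0.226, 0.011], [0.757, -0.152, 0.047]]
housing 0.75 [213. 278.] 2590 [[0.623, -0.295, 0.037], [0.689, -0.247, 0.058], [0.742, -0.199, 0.061]]
wedge 0.58 [356. 235.] 678 [[0.623, 0.07, 0.003], [0.658, 0.081, 0.018], [0.714, 0.096, 0.052]]
wedge_grip 0.74 [356. 238.] 705 [[0.623, 0.07, 0.001], [0.659, 0.08, 0.018], [0.715, 0.096, 0.052]]
wedge_tip 0.76 [356. 234.] 708 [[0.623, 0.07, 0.001], [0.658, 0.081, 0.018], [0.714, 0.097, 0.052]]
spacer 0.83 [312. 170.] 567 [[0.396, 0.069, 0.003], [0.434, 0.08, 0.023], [0.49, 0.097, 0.052]]
tub2 0.73 [112. 223.] 771 [[0.42, -0.433, 0.009], [0.454, -0.41, 0.05], [0.464, -0.388, 0.072]]
tub2 0.64 [41
[... 2125 characters left out ...]
 0.022], [0.608, -0.456, 0.028]]
{'t': 1.3, 'joints': array([ 1.13303593e+00,  2.86345546e-01,  1.57665310e+00, -9.77216691e-06,
        1.27858440e+00, -1.50004432e-01]), 'joint_vel': array([ 0.00123066, -0.00035567, -0.00069036, -0.00030402,  0.00151038,
       -0.00019973]), 'effort': array([-7.44612807e-04, -4.05956447e+01, -2.92937046e+01, -2.24194901e-04,
        6.04506458e-04,  2.08859967e-05]), 'eef_pos': array([0.1915465 , 0.64726146, 0.2313199 ]), 'ee_rot': array([4.50442078e-01, 3.10912087e+00, 1.01872996e-05]), 'ft_force': array([ 0.00793435, -0.3331288 , -0.31292576]), 'moment': array([-0.00950461,  0.01840456,  0.00339785]), 'gripper_force': 0.0, 'opening': 1.0045752902918643}
```

Run:
```python
from h import *
a=cv2.imread("pics/scene0.png");b=cv2.imread("pics/top0.png")
cv2.imwrite("pics/sc1.png",np.vstack([cv2.resize(a[120:260,330:500],None,fx=2.35,fy=2.1)[:290,:400],cv2.resize(b[140:300,100:300],(400,300))]))
W=np.load("topW.npy");S=np.load("sceneW.npy")
def pts(lo,hi):
    o=[]
    for X in(W,S):
        m=np.all((X>lo)&(X<hi),-1);o.append(X[m])
    return o
for n,lo,hi in(("tub lid",(.5,.23,.072),(.6,.32,.09)),("post",(.55,.04,.044),(.75,.12,.06)),("hous",(.6,-.32,.052),(.76,-.18,.065)),("reader",(.6,.2,.085),(.72,.38,.1)),("apron",(.48,-.33,.006),(.61,-.16,.014)),("wedge",(.57,.04,.006),(.75,.12,.06))):
    for P in pts(lo,hi):
        (c,s,ang)=cv2.minAreaRect(P[:,:2].astype(np.float32)*1000)
        print(n,len(P),P.mean(0).round(4),np.round(np.percentile(P[:,:2],[2,98],axis=0),4).tolist(),"rect",np.round(c),np.round(s),round(ang,1))
```

```text
tub lid 218 [0.5472 0.2748 0.0786] [[0.5274, 0.2548], [0.5678, 0.295]] rect [547. 275.] [44. 43.] 88.8
tub lid 228 [0.5512 0.2739 0.0798] [[0.5289, 0.2545], [0.5701, 0.2955]] rect [550. 275.] [44. 46.] 46.6
post 127 [0.6341 0.0846 0.0491] [[0.6174, 0.0712], [0.6512, 0.0993]] rect [634.  85.] [28. 34.] 89.7
post 163 [0.6381 0.0849 0.0498] [[0.62, 0.073], [0.6543, 0.0982]] rect [636.  86.] [27. 38.] 86.9
hous 1346 [ 0.6741 -0.247   0.0571] [[0.6152, -0.2966], [0.7339, -0.198]] rect [ 675. -247.] [ 90. 120.] 73.5
hous 2295 [ 0.6812 -0.2463  0.0583] [[0.6192, -0.2951], [0.7387, -0.1967]] rect [ 677. -246.] [ 90. 122.] 73.7
reader 591 [0.6596 0.2947 0.0897] [[0.6299, 0.2568], [0.6904, 0.3327]] rect [660. 295.] [60. 79.] 11.1
reader 707 [0.6654 0.2931 0.0909] [[0.6341, 0.2562], [0.695, 0.333]] rect [663. 295.] [61. 80.] 9.8
apron 1425 [ 0.5569 -0.224   0.0094] [[0.4975, -0.287], [0.6082, -0.1628]] rect [ 547. -245.] [168. 126.] 89.1
apron 1526 [ 0.5487 -0.2186  0.0104] [[0.4976, -0.2859], [0.6053, -0.1621]] rect [ 548. -243.] [125. 166.] 0.0
wedge 326 [0.6538 0.0825 0.0287] [[0.6169, 0.0665], [0.7063, 0.0994]] rect [648.  77.] [129.  68.] 2.2
wedge 612 [0.6602 0.0823 0.0269] [[0.621, 0.0702], [0.7084, 0.0974]] rect [668.  84.] [ 28. 101.] 86.4
```

View pics/scene0.png

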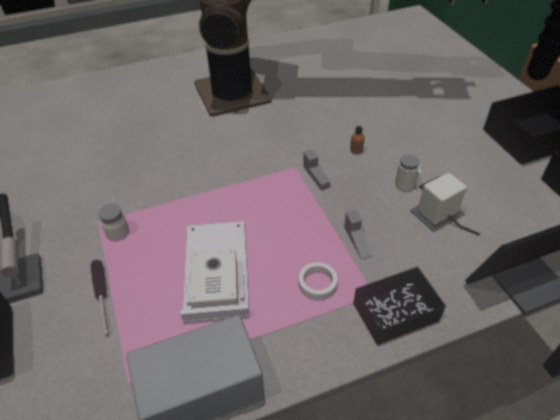

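View pics/sc1.png

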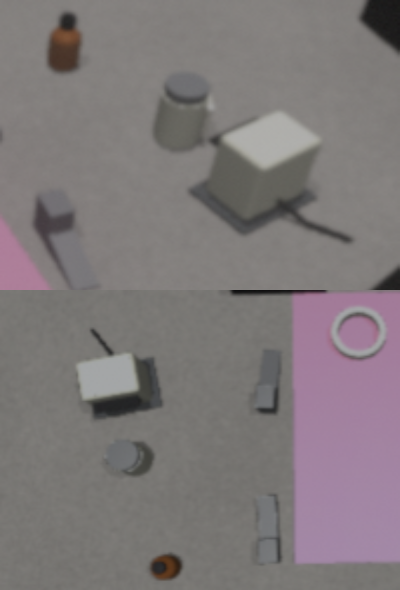

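Run:
```python
from h import *
a=cv2.imread("pics/scene0.png");b=cv2.imread("pics/top0.png")
f=lambda i:cv2.convertScaleAbs(cv2.resize(i,(400,400),interpolation=cv2.INTER_CUBIC),alpha=1.5)
cv2.imwrite("pics/z.png",np.hstack([f(a[145:200,385:440]),f(b[205:255,138:188])]))
for c,ctr in(("top",(.547,.275)),("scene",(.5495,.275))):
    W=np.load(c+"W.npy");P=W[(W[...,2]>.008)&(W[...,2]<.06)]
    d=P[:,:2]-ctr;r=np.hypot(*d.T);th=np.degrees(np.arctan2(d[:,1],d[:,0]))
    for lo in range(-180,180,15):
        m=(r<.04)&(th>=lo)&(th<lo+15)
        if m.sum()>2:print(c,lo,m.sum(),np.round(np.percentile(r[m],[20,50,80])*1000,1))
    for k in(-90,0,90,180,135,45):
        t=np.radians(k);print(k,proj(c,[[ctr[0]+.0285*np.cos(t),ctr[1]+.0285*np.sin(t),z] for z in(.012,.056)]).round().tolist())
```

```text
top -180 6 [22.6 22.9 23. ]
top -165 8 [22.3 22.9 23.1]
top -150 11 [22.2 22.8 23.4]
top -135 11 [22.4 22.7 23.8]
top -120 11 [22.3 22.7 23.2]
top -105 11 [22.4 22.7 23. ]
top -90 10 [22.8 23.  23.2]
top -75 8 [22.7 23.1 23.4]
top -60 5 [23.1 23.3 23.3]
top 165 3 [23.  23.2 23.4]
-90 [[177.0, 230.0], [173.0, 229.0]]
0 [[167.0, 221.0], [163.0, 218.0]]
90 [[157.0, 231.0], [152.0, 229.0]]
180 [[167.0, 241.0], [163.0, 239.0]]
135 [[160.0, 238.0], [155.0, 236.0]]
45 [[160.0, 224.0], [156.0, 222.0]]
scene -135 10 [23.1 23.4 24. ]
scene -120 14 [21.9 23.  23.4]
scene -105 22 [21.4 22.3 23.1]
scene -90 31 [20.8 21.6 23.3]
scene -75 30 [20.5 21.5 23.1]
scene -60 42 [20.2 21.2 22.6]
scene -45 35 [19.7 21.5 23. ]
scene -30 41 [19.9 21.5 22.6]
scene -15 31 [20.2 21.7 23.3]
scene 0 26 [20.7 21.9 22.9]
scene 15 26 [21.6 22.3 23.2]
scene 30 48 [23.3 27.3 29.5]
scene 45 15 [24.  24.7 27.1]
scene 60 3 [25.4 26.5 26.6]
-90 [[395.0, 184.0], [397.0, 171.0]]
0 [[411.0, 189.0], [414.0, 175.0]]
90 [[415.0, 178.0], [418.0, 165.0]]
180 [[399.0, 174.0], [402.0, 160.0]]
135 [[407.0, 174.0], [411.0, 160.0]]
45 [[416.0, 184.0], [419.0, 171.0]]
```

View pics/z.png

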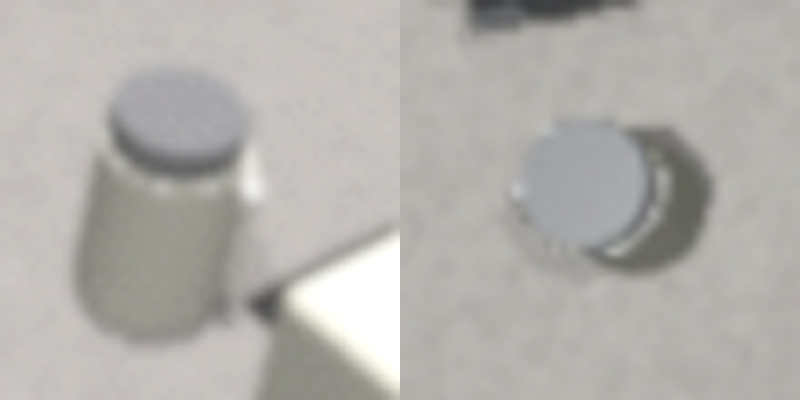

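```bash
cat >> h.py <<'E'
def togo(goal,yaw_y):
    s=state();M=R.from_rotvec(s["ee_rot"]).as_matrix();d=M.T@(np.array(goal)-s["eef_pos"])*1000
    y=np.degrees(np.arctan2(M[1,1],M[0,1]))
    print("t",round(s["t"],2),"tcp",s["eef_pos"].round(4),"yawy",y.round(1),"tool shift mm",d.round(1),"spin rad",round(np.radians(((y-yaw_y)+180)%360-180),3),"axes",M.round(3).tolist())
E
python3 - <<'E'
from h import *
for c,ctr in(("top",(.547,.275)),("scene",(.5495,.275))):
    for k in(50,60,70,80):
        print(c,k,[proj(c,[[ctr[0]+.0317*np.cos(np.radians(k+a)),ctr[1]+.0317*np.sin(np.radians(k+a)),z] for z in(.012,.056)]).round(1).tolist() for a in(-26,26)])
    W=np.load(c+"W.npy")
    X=W[(W[...,2]>.005)&(W[...,2]<.07)&(W[...,0]>.45)&(W[...,0]<.82)&(W[...,1]>-.36)&(W[...,1]<-.11)]
    print("jig",len(X),cv2.minAreaRect(X[:,:2].astype(np.float32)*1000))
    im=cv2.imread(f"pics/{c}0.png")
    e=np.array([.959,-.284]);n=np.array([.284,.959]);o=np.array([.676,-.2465])
    Y=X[:,:2]-o;u=Y@e*1000;v=Y@n*1000;z=X[:,2]*1000
    m=(z<14)&(u<-62);print("apron u,v range",np.percentile(u[m],[.5,99.5]).round(1),np.percentile(v[m],[.5,99.5]).round(1))
    m=(z>52);print("housing u,v",np.percentile(u[m],[.5,99.5]).round(1),np.percentile(v[m],[.5,99.5]).round(1))
    m=(z<40)&(u>62);print("stop",m.sum(),np.percentile(u[m],[2,98]).round(1),np.percentile(v[m],[.5,99.5]).round(1),z[m].max() if m.any() else 0)
    X=W[(W[...,2]>.007)&(W[...,2]<.07)&(W[...,0]>.58)&(W[...,0]<.75)&(W[...,1]>.06)&(W[...,1]<.11)]
    print("wedge",cv2.minAreaRect(X[:,:2].astype(np.float32)*1000))
togo((.5485,.275,.16),153)
E
```

```text
top 50 [[[162.5, 220.6], [158.3, 218.4]], [[156.0, 228.1], [151.6, 226.2]]]
top 60 [[[160.8, 221.5], [156.5, 219.4]], [[155.7, 230.0], [151.2, 228.2]]]
top 70 [[[159.2, 222.8], [154.9, 220.7]], [[155.7, 231.9], [151.2, 230.2]]]
top 80 [[[157.9, 224.2], [153.6, 222.2]], [[156.0, 233.8], [151.6, 232.1]]]
jig 4422 ((634.787353515625, -234.49127197265625), (248.78114318847656, 369.3447265625), 89.45569610595703)
apron u,v range [-207.2  -62.5] [-135.5   82.9]
housing u,v [-60.  159.6] [-63.7  46.5]
stop 304 [ 62.4 157.2] [-81.9 156.9] 39.74947328638345
wedge ((663.7402954101562, 86.66719055175781), (36.38430404663086, 93.34413146972656), 85.85006713867188)
scene 50 [[[415.5, 187.3], [418.8, 173.9]], [[417.1, 179.8], [420.5, 166.5]]]
scene 60 [[[416.6, 186.0], [420.0, 172.7]], [[416.3, 178.3], [419.5, 165.0]]]
scene 70 [[[417.4, 184.7], [420.7, 171.3]], [[415.0, 176.9], [418.3, 163.6]]]
scene 80 [[[417.7, 183.2], [421.1, 169.8]], [[413.5, 175.6], [416.7, 162.3]]]
jig 6097 ((623.5210571289062, -233.7071990966797), (246.77523803710938, 344.3841552734375), 89.82564544677734)
apron u,v range [-223.5  -64. ] [-140.2   73.7]
housing u,v [-58.7  60.8] [-43.   45.9]
stop 856 [62.8 73.3] [-63.7  98.2] 39.97013182946751
wedge ((665.8995361328125, 84.33818054199219), (27.39081573486328, 97.39340209960938), 86.34856414794922)
t 1.3 tcp [0.1915 0.6473 0.2313] yawy 73.5 tool shift mm [-447.9 -255.7   71.3] spin rad -1.387 axes [[-0.959, 0.284, 0.0], [0.284, 0.959, 0.0], [-0.0, 0.0, -1.0]]
```

>>> move_arm --claw '[1, 1, 1, 1, 1]' --pt "-34 -20 0" --pt "-34 -20 0" --pt "-34 -20 0" --pt "-34 -20 0" --pt "-34 -20 0" --spin '[0, 0, 0, 0, 0]'

```text
t: 1.72
eef_pos: [0.327, 0.5018, 0.2315]
ee_rot: [0.449, 3.109, 0.001]
ft_force: [0.2, 0.1, 0.7]
opening: 0.999
gripper_force: 0.0
```

>>> move_arm --claw '[1, 1, 1, 1, 1]' --pt "-34 -20 0" --pt "-34 -20 0" --pt "-34 -20 0" --pt "-34 -20 0" --pt "-34 -20 0" --spin '[0, 0, 0, 0, 0]'

```text
t: 2.13
eef_pos: [0.4619, 0.3574, 0.2317]
ee_rot: [0.45, 3.109, 0.001]
ft_force: [1.0, 0.8, 0.4]
opening: 0.998
gripper_force: 0.0
```

>>> move_arm --claw '[1, 1, 1, 1, 1]' --pt "0 0 0" --pt "0 0 0" --pt "0 0 0" --pt "0 0 0" --pt "0 0 0" --spin '[-0.12, -0.12, -0.12, -0.12, -0.12]'

```text
t: 2.55
eef_pos: [0.461, 0.3587, 0.2314]
ee_rot: [-0.497, 3.102, 0.0]
ft_force: [-0.1, -0.4, -0.0]
opening: 1.001
gripper_force: 0.0
```

>>> move_arm --claw '[1, 1, 1, 1, 1]' --pt "0 0 0" --pt "0 0 0" --pt "0 0 0" --pt "0 0 0" --pt "0 0 0" --spin '[-0.12, -0.12, -0.12, -0.12, -0.12]'

```text
t: 2.97
eef_pos: [0.4608, 0.359, 0.2314]
ee_rot: [-1.392, 2.816, 0.0]
ft_force: [0.2, 0.6, 0.7]
opening: 1.001
gripper_force: 0.0
```

```bash
python3 -c "
from h import *
togo((.5485,.275,.12),150)"
```

```text
t 2.97 tcp [0.4608 0.359  0.2314] yawy 142.6 tool shift mm [  13.5 -120.6  111.4] spin rad -0.129 axes [[-0.607, -0.794, 0.0], [-0.794, 0.607, 0.0], [-0.0, -0.0, -1.0]]
```

>>> move_arm --claw '[1, 1, 1, 1, 1]' --pt "3 -30 0" --pt "3 -30 15" --pt "3 -30 20" --pt "4 -30 25" --pt "0 0 30" --spin '[0, 0, 0, 0, -0.12]'

```text
t: 3.38
eef_pos: [0.5526, 0.2722, 0.1428]
ee_rot: [-1.544, 2.729, -0.005]
ft_force: [1.2, -0.2, -0.4]
opening: 0.999
gripper_force: 0.0
```

```bash
python3 -c "
from h import *
togo((.5485,.275,.041),150)"
```

```text
t 3.38 tcp [0.5526 0.2722 0.1428] yawy 149.0 tool shift mm [1.000e-01 5.600e+00 1.017e+02] spin rad -0.017 axes [[-0.515, -0.857, 0.007], [-0.857, 0.515, 0.0], [-0.004, -0.006, -1.0]]
```

>>> move_arm --claw '[1, 1, 1, 1, 1]' --pt "0 2 20" --pt "0 0 20" --pt "0 0 15" --pt "0 0 0" --pt "0 0 0" --spin '[0, 0, 0, 0, 0]'

```text
t: 3.8
eef_pos: [0.5455, 0.2761, 0.0856]
ee_rot: [1.549, -2.731, -0.001]
ft_force: [-0.7, 0.2, 0.8]
opening: 1.002
gripper_force: 0.0
```

```bash
python3 -c "
from h import *
togo((.5485,.275,.041),150)
im,d=get_image('scene');cv2.imwrite('pics/g1.png',cv2.resize(im[100:240,330:500,::-1],None,fx=4,fy=4))"
```

```text
t 3.8 tcp [0.5455 0.2761 0.0856] yawy 149.1 tool shift mm [-0.7 -3.2 44.6] spin rad -0.015 axes [[-0.513, -0.858, -0.002], [-0.858, 0.513, -0.001], [0.002, 0.001, -1.0]]
```

View pics/g1.png

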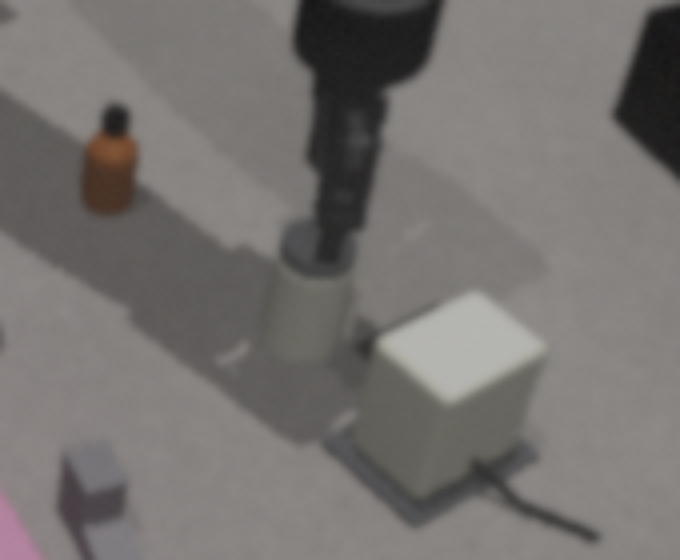

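```bash
python3 -c "
from h import *
f=lambda p:((proj('scene',p)-[330,100])*4).round().tolist()
print(f([[.5455+.05*.858,.2761-.05*.513,.0986],[.5455+.035*.858,.2761-.035*.513,.0986],[.5495,.275,.08],[.5455,.2761,.08]]))"
```

```text
[[322.0, 268.0], [322.0, 251.0], [318.0, 241.0], [316.0, 236.0]]
```

>>> move_arm --claw '[1, 1, 1, 1, 0]' --pt "0 -2 15" --pt "0 0 15" --pt "0 0 14" --pt "0 0 0" --pt "0 0 0" --spin '[0, 0, 0, 0, 0]'

```text
t: 4.27
eef_pos: [0.5476, 0.2753, 0.0423]
ee_rot: [1.55, -2.732, -0.0]
ft_force: [0.0, -0.4, -0.5]
opening: 0.886
gripper_force: 0.0
```

>>> move_arm --claw '[0, 0, 0, 0, 0]' --pt "0 0 0" --pt "0 0 0" --pt "0 0 0" --pt "0 0 0" --pt "0 0 0" --spin '[0, 0, 0, 0, 0]'

```text
t: 4.68
eef_pos: [0.5492, 0.2757, 0.0442]
ee_rot: [-1.549, 2.729, -0.001]
ft_force: [0.4, 0.1, 5.2]
opening: 0.54
gripper_force: 62.0
```

>>> move_arm --claw '[0, 0, 0, 0, 0]' --pt "0 0 0" --pt "0 0 0" --pt "0 0 0" --pt "0 0 0" --pt "0 0 0" --spin '[0.11, 0.11, 0.11, 0.11, 0.11]'

```text
t: 5.1
eef_pos: [0.5481, 0.2759, 0.0441]
ee_rot: [-0.742, 3.052, 0.002]
ft_force: [-2.4, 1.1, 7.5]
opening: 0.541
gripper_force: 62.3
```

>>> move_arm --claw '[0, 0, 0, 0, 0]' --pt "0 0 0" --pt "0 0 0" --pt "0 0 0" --pt "0 0 0" --pt "0 0 0" --spin '[0.12, 0.12, 0.11, 0, 0]'

```text
t: 5.52
eef_pos: [0.5485, 0.2761, 0.0441]
ee_rot: [-0.206, 3.133, 0.002]
ft_force: [-1.6, 0.5, 5.2]
opening: 0.54
gripper_force: 62.2
```

>>> move_arm --claw '[0.7, 0.85, 1, 1, 1]' --pt "0 0 0" --pt "0 0 0" --pt "0 0 0" --pt "0 0 0" --pt "0 0 0" --spin '[0, 0, 0, 0, 0]'

```text
t: 5.93
eef_pos: [0.5474, 0.2751, 0.0418]
ee_rot: [0.207, -3.134, 0.0]
ft_force: [0.5, -0.2, 0.5]
opening: 1.0
gripper_force: 0.0
```

>>> move_arm --claw '[1, 1, 1, 1, 1]' --pt "0 0 -15" --pt "0 0 -30" --pt "0 0 -35" --pt "0 0 -35" --pt "0 0 0" --spin '[0, 0, 0, 0, 0]'

```text
t: 6.35
eef_pos: [0.5523, 0.2767, 0.1663]
ee_rot: [-0.207, 3.12, 0.005]
ft_force: [0.2, 0.3, 0.8]
opening: 0.999
gripper_force: 0.0
```

```bash
python3 -c "
from h import *
togo((.638,.083,.15),86.5)"
```

```text
t 6.35 tcp [0.5523 0.2767 0.1663] yawy 97.6 tool shift mm [ -59.2 -203.4   16.7] spin rad 0.193 axes [[-0.991, -0.132, 0.014], [-0.132, 0.991, 0.004], [-0.015, 0.002, -1.0]]
```

>>> move_arm --claw '[1, 1, 1, 1, 1]' --pt "-10 -38 0" --pt "-10 -38 0" --pt "-10 -38 0" --pt "-10 -38 0" --pt "-10 -38 0" --spin '[0, 0, 0, 0, 0]'

```text
t: 6.77
eef_pos: [0.6227, 0.0919, 0.1571]
ee_rot: [0.208, -3.135, -0.0]
ft_force: [1.2, 0.7, -0.5]
opening: 1.003
gripper_force: 0.0
```

>>> move_arm --claw '[1, 1, 1, 1, 1]' --pt "-10 -14 0" --pt "0 0 0" --pt "0 0 0" --pt "0 0 0" --pt "0 0 0" --spin '[0, 0.1, 0.09, 0, 0]'

```text
t: 7.18
eef_pos: [0.6339, 0.0808, 0.1568]
ee_rot: [-0.087, -3.14, 0.0]
ft_force: [0.1, -0.4, -0.0]
opening: 0.998
gripper_force: 0.0
```

Run:
```python
from h import *
togo((.638,.083,.15),86.5)
f=lambda i:cv2.convertScaleAbs(cv2.resize(i,(400,400),interpolation=cv2.INTER_CUBIC),alpha=1.5)
o=[]
for c,(r,k) in(("scene",(135,380)),("top",(200,135))):
    im,d=get_image(c);W=cloud(c,d);np.save(c+"W2.npy",W);cv2.imwrite(f"pics/{c}2.png",im[...,::-1]);o.append(f(im[r:r+70,k:k+70,::-1]))
    P=W[(W[...,2]>.074)&(W[...,2]<.09)&(W[...,0]>.5)&(W[...,0]<.6)&(W[...,1]>.23)&(W[...,1]<.32)]
    print(c,cv2.minAreaRect(P[:,:2].astype(np.float32)*1000))
cv2.imwrite("pics/z2.png",np.hstack(o))
```

```text
t 7.18 tcp [0.6339 0.0808 0.1568] yawy 86.8 tool shift mm [-3.9  2.4  6.8] spin rad 0.005 axes [[-0.998, 0.056, -0.001], [0.056, 0.998, 0.0], [0.001, -0.0, -1.0]]
scene ((548.3482666015625, 276.3283386230469), (45.291446685791016, 44.18867492675781), 66.09054565429688)
top ((546.6238403320312, 275.2646484375), (41.88495635986328, 43.39788055419922), 81.30000305175781)
```

View pics/z2.png

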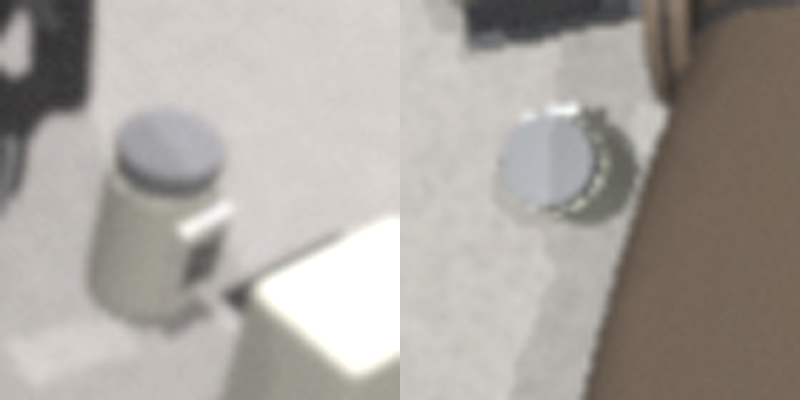

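>>> move_arm --claw '[1, 1, 1, 1, 1]' --pt "-1 4 25" --pt "0 0 30" --pt "0 0 30" --pt "0 0 30" --pt "0 0 10" --spin '[0.01, 0, 0, 0, 0]'

```text
t: 7.7
eef_pos: [0.6316, 0.0854, 0.0271]
ee_rot: [-0.103, -3.131, 0.0]
ft_force: [-1.0, 0.7, -0.3]
opening: 0.999
gripper_force: 0.0
```

>>> move_arm --claw '[1, 1, 1, 0, 0]' --pt "0 0 10" --pt "0 0 4" --pt "0 0 0" --pt "0 0 0" --pt "0 0 0" --spin '[0, 0, 0, 0, 0]'

```text
t: 8.12
eef_pos: [0.6369, 0.0849, 0.0205]
ee_rot: [0.106, 3.136, 0.0]
ft_force: [0.3, -0.2, -0.1]
opening: 0.746
gripper_force: 0.0
```

>>> move_arm --claw '[0, 0, 0, 0, 0]' --pt "0 0 0" --pt "0 0 0" --pt "0 0 0" --pt "0 0 0" --pt "0 0 0" --spin '[0, 0, 0, 0, 0]'

```text
t: 8.53
eef_pos: [0.6362, 0.0848, 0.0194]
ee_rot: [0.106, 3.138, 0.0]
ft_force: [0.7, -0.9, 3.4]
opening: 0.294
gripper_force: 59.9
```

```bash
cat > jig.py <<'E'
from h import *
def run(sfx,imn):
  for c in("top","scene"):
    W=np.load(c+f"W{sfx}.npy");im=cv2.imread(f"pics/{c}{imn}.png");hsv=cv2.cvtColor(im,cv2.COLOR_BGR2HSV)
    m=(hsv[...,1]<60)&(W[...,2]>-.01)&(W[...,2]<.07)&(W[...,0]>.45)&(W[...,0]<.82)&(W[...,1]>-.36)&(W[...,1]<-.11)
    m=cv2.morphologyEx(m.astype(np.uint8),cv2.MORPH_OPEN,np.ones((3,3)))
    n,l,s,ce=cv2.connectedComponentsWithStats(m);k=1+s[1:,4].argmax();m=l==k
    X=W[m];print(c,m.sum(),s[k][:4])
    for nm,q in(("jig all",X),("housing",X[X[:,2]>.05])):
        r=cv2.minAreaRect(q[:,:2].astype(np.float32)*1000);print(nm,np.round(r[0],1),np.round(r[1],1),round(r[2],2))
    r=cv2.minAreaRect(X[X[:,2]>.05][:,:2].astype(np.float32)*1000)
    o=np.array([.6745,-.2465]);e=np.array([np.cos(np.radians(r[2]-90)),np.sin(np.radians(r[2]-90))]);nn=np.array([-e[1],e[0]])
    Y=(X[:,:2]-o)*1000;u=Y@e;v=Y@nn;z=X[:,2]*1000
    a=(u<-70)&(u>-160)
    for lo in range(-170,-60,30):
        b=(u>lo)&(u<lo+30)&(z>5)
        if b.sum()>20:print("u",lo,"v",np.percentile(v[b],[1,99]).round(1),"z",np.median(z[b]).round(1))
    print("u min",np.percentile(u[np.abs(v)<40],[.5,1]).round(1))
    h=z>50;print("h u",np.percentile(u[h],[1,99]).round(1),"v",np.percentile(v[h],[1,99]).round(1))
if __name__=="__main__": run("",0)
E
python3 jig.py; python3 -c "
from h import *
togo((.636,.085,.03),86.3)"
```

```text
top 8439 [301 151  91 112]
jig all [ 612.7 -235. ] [325.2 249.9] 0.0
housing [ 675.4 -247.5] [ 90.3 120.5] 73.49
u -170 v [-121.8   76.8] z 9.2
u -140 v [-124.6   62.3] z 9.0
u -110 v [-110.4   62.8] z 8.8
u -80 v [-77.7  68.5] z 10.9
u min [-236.9 -233.5]
h u [-58.4  59.3] v [-44.6  43.3]
scene 6297 [180 220  70 104]
jig all [ 620.6 -232.4] [139.4 268.5] 73.99
housing [ 678.2 -245.8] [ 90.3 123.6] 73.89
u -170 v [-62.2  64.2] z 10.6
u -140 v [-63.1  65.1] z 10.4
u -110 v [-62.5  65.9] z 10.6
u -80 v [-63.8  64.9] z 11.6
u min [-185.6 -183.2]
h u [-56.1  62. ] v [-42.  46.]
t 8.53 tcp [0.6362 0.0848 0.0194] yawy 86.1 tool shift mm [  0.2   0.2 -10.6] spin rad -0.003 axes [[-0.998, 0.068, 0.002], [0.068, 0.998, -0.0], [-0.002, 0.0, -1.0]]
```

>>> move_arm --claw '[0, 0, 0, 0, 0]' --pt "0 0 -10" --pt "0 0 -25" --pt "0 0 -30" --pt "5 -18 0" --pt "11 -35 0" --spin '[0, 0, 0, 0, 0]'

```text
t: 8.95
eef_pos: [0.6183, 0.0349, 0.0868]
ee_rot: [0.1, 3.133, 0.001]
ft_force: [0.9, -0.2, -0.5]
opening: 0.297
gripper_force: 59.4
```

>>> move_arm --claw '[0, 0, 0, 0, 0]' --pt "11 -37 0" --pt "11 -37 0" --pt "11 -37 0" --pt "11 -37 0" --pt "11 -37 0" --spin '[0, 0, 0, 0, 0]'

```text
t: 9.37
eef_pos: [0.547, -0.149, 0.0833]
ee_rot: [-0.106, -3.139, -0.0]
ft_force: [1.1, -1.2, -1.5]
opening: 0.298
gripper_force: 59.4
```

>>> move_arm --claw '[0, 0, 0, 0, 0]' --pt "10 -30 0" --pt "7 -26 0" --pt "0 0 0" --pt "0 0 0" --pt "0 0 0" --spin '[0, 0, 0.11, 0.11, 0]'

```text
t: 9.78
eef_pos: [0.5269, -0.203, 0.0832]
ee_rot: [-0.456, -3.107, -0.001]
ft_force: [0.0, -0.2, -0.9]
opening: 0.296
gripper_force: 59.4
```

>>> move_arm --claw '[0, 0, 0]' --pt "0 0 0" --pt "0 0 0" --pt "0 0 0" --spin '[0, 0, 0]'

```text
t: 10.03
eef_pos: [0.5276, -0.202, 0.0833]
ee_rot: [-0.447, -3.109, -0.0]
ft_force: [1.0, 0.2, -0.5]
opening: 0.296
gripper_force: 59.4
```

Run:
```python
from h import *
togo((.5286,-.2030,.030),73.6)
e=np.array([.9593,-.2823]);n=np.array([.2823,.9593]);o=np.array([.6768,-.2466])
s=state();print("grip u,v",((s["eef_pos"][:2]-o)@e*1000).round(1),((s["eef_pos"][:2]-o)@n*1000).round(1))
for c in("scene","top"):
    im,d=get_image(c);W=cloud(c,d);cv2.imwrite(f"pics/{c}3.png",im[...,::-1])
    for r in cut_out(c,"wedge")[:1]:
        X=W[r["pixels"]];X=X[X[:,2]>.04];Y=(X[:,:2]-o)*1000;u=Y@e;v=Y@n
        print(c,r["p"],len(X),"u",np.percentile(u,[2,50,98]).round(1),"v",np.percentile(v,[2,50,98]).round(1),"z",np.percentile(X[:,2],[2,98]).round(3))
        b=u>-110
        if b.sum()>9:
            print("slope v by u",np.polyfit(u[b],v[b],1).round(3))
            for k in range(-140,-50,10):
                q=(u>k)&(u<k+10)
                if q.sum()>3:print(k,np.percentile(v[q],[3,97]).round(1),X[q,2].mean().round(4))
a=cv2.imread("pics/scene3.png")[190:320,140:310];cv2.imwrite("pics/sc3.png",cv2.resize(a,None,fx=4,fy=4))
```

```text
t 10.03 tcp [ 0.5276 -0.202   0.0833] yawy 73.6 tool shift mm [-1.2 -0.7 53.3] spin rad 0.001 axes [[-0.96, 0.282, -0.0], [0.282, 0.96, 0.0], [0.0, 0.0, -1.0]]
grip u,v -155.7 0.7
scene 0.89 634 u [-168.4 -127.6  -74.9] v [-10.8   2.   14.4] z [0.067 0.116]
slope v by u [-0.025 -0.133]
-140 [-10.6  13.4] 0.0952
-130 [-11.5  14. ] 0.0818
-120 [-9.6 14.2] 0.0786
-110 [-10.   14.2] 0.0761
-100 [-10.1  14.5] 0.073
-90 [-10.3  14.5] 0.0707
-80 [-10.4  14.4] 0.0684
```

View pics/sc3.png

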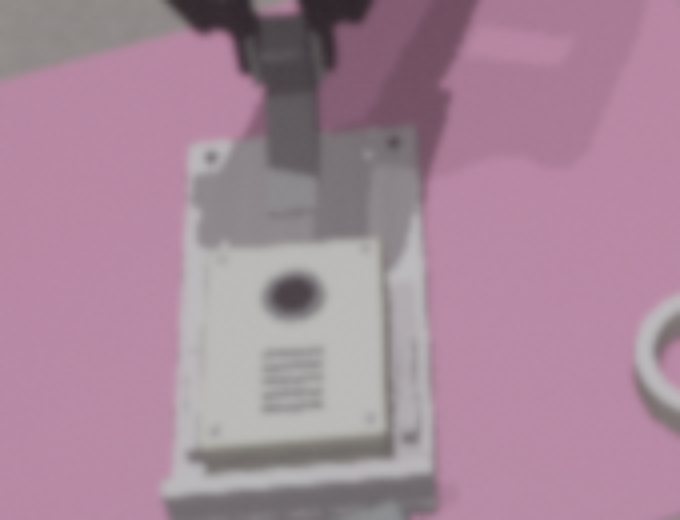

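>>> move_arm --claw '[0, 0, 0, 0, 0]' --pt "0 -1 15" --pt "0 0 20" --pt "0 0 15" --pt "0 0 0" --pt "0 0 0" --spin '[0, 0, 0, 0, 0]'

```text
t: 10.65
eef_pos: [0.527, -0.2031, 0.0328]
ee_rot: [-0.45, -3.108, -0.001]
ft_force: [-0.0, -0.3, -0.8]
opening: 0.292
gripper_force: 59.3
```

>>> move_arm --claw '[0, 0, 0, 0]' --pt "0 0 2" --pt "0 0 1" --pt "0 0 0" --pt "0 0 0" --spin '[0, 0, 0, 0]'

```text
t: 10.98
eef_pos: [0.5277, -0.2036, 0.031]
ee_rot: [0.45, 3.108, -0.001]
ft_force: [0.0, -0.4, -1.7]
opening: 0.299
gripper_force: 59.3
```

>>> move_arm --claw '[0, 0, 0]' --pt "0 0 1" --pt "0 0 0" --pt "0 0 0" --spin '[0, 0, 0]'

```text
t: 11.23
eef_pos: [0.5273, -0.2035, 0.0294]
ee_rot: [0.45, 3.109, -0.0]
ft_force: [0.2, 0.5, -1.8]
opening: 0.297
gripper_force: 59.3
```

>>> move_arm --claw '[0, 0, 0]' --pt "0 0 1" --pt "0 0 0" --pt "0 0 0" --spin '[0, 0, 0]'

```text
t: 11.48
eef_pos: [0.5274, -0.2035, 0.0294]
ee_rot: [-0.45, -3.109, -0.0]
ft_force: [-2.6, 1.5, 4.4]
opening: 0.295
gripper_force: 60.2
```

>>> move_arm --claw '[0, 0, 0, 0, 0]' --pt "-6 0 0" --pt "-6 0 0" --pt "-6 0 0" --pt "-6 0 0" --pt "0 0 0" --spin '[0, 0, 0, 0, 0]'

```text
t: 11.9
eef_pos: [0.5519, -0.2111, 0.0294]
ee_rot: [0.45, 3.106, -0.002]
ft_force: [0.0, 0.3, 1.5]
opening: 0.293
gripper_force: 59.9
```

>>> move_arm --claw '[0, 0, 0, 0, 0]' --pt "-3 0 0" --pt "-3 0 0" --pt "-3 0 0" --pt "-3 0 0" --pt "0 0 0" --spin '[0, 0, 0, 0, 0]'

```text
t: 12.32
eef_pos: [0.5585, -0.2127, 0.0296]
ee_rot: [-0.447, -3.098, -0.003]
ft_force: [-17.4, 4.8, 18.5]
opening: 0.298
gripper_force: 61.9
```

```bash
cat > chk.py <<'E'
from h import *
e=np.array([.9593,-.2823]);n=np.array([.2823,.9593]);o=np.array([.6768,-.2466])
s=state();Y=(s["eef_pos"][:2]-o)*1000;f=s["ft_force"]
print("t",round(s["t"],2),"grip u,v",(Y@e).round(1),(Y@n).round(1),"z",s["eef_pos"][2].round(4),"f along",(f[:2]@e).round(1),(f[:2]@n).round(1),f[2].round(1))
import sys
im,d=get_image("scene");W=cloud("scene",d);cv2.imwrite("pics/last.png",im[...,::-1]);W0=np.load("sceneW.npy")
def plane(W):
    Y=(W[...,:2]-o)*1000;u=Y@e;v=Y@n
    m=(np.abs(u)<60)&(np.abs(v)<42)&(W[...,2]>.05)&(W[...,2]<.085)
    A=np.c_[u[m],v[m],np.ones(m.sum())];z=W[...,2][m]*1000
    for _ in range(4):
        c=np.linalg.lstsq(A,z,rcond=None)[0];k=np.abs(A@c-z)<2;A,z=A[k],z[k]
    b=(np.abs(v)<40)&(W[...,2]>.05)&(np.abs(u)<90)&(W[...,2]<.085)
    return c,len(z),np.percentile(u[b],[1,99]).round(1)
(c0,n0,b0),(c1,n1,b1)=plane(W0),plane(W)
print("slopes",c0.round(4),c1.round(4),n0,n1,"ext",b0,b1)
dz=lambda u,v:(c1-c0)@[u,v,1]
print("lift front foot L,R",dz(-48,36).round(2),dz(-48,-36).round(2),"rear",dz(48,0).round(2),"tilt lift over 96mm",(-(c1-c0)[0]*96).round(2))
E
python3 chk.py
```

```text
t 12.32 grip u,v -123.1 -0.9 z 0.0296 f along -18.0 -0.3 18.5
slopes [-5.50000e-03  1.60000e-03  5.83507e+01] [-8.40000e-03  2.00000e-04  5.84324e+01] 1684 1689 ext [-58.3  59.8] [-57.   61.1]
lift front foot L,R 0.17 0.27 rear -0.06 tilt lift over 96mm 0.28
```

>>> move_arm --claw '[0, 0, 0, 0, 0]' --pt "-2 0 -1" --pt "-2 0 0" --pt "-2 0 0" --pt "0 0 0" --pt "0 0 0" --spin '[0, 0, 0, 0, 0]'

```text
t: 12.78
eef_pos: [0.5628, -0.2137, 0.0299]
ee_rot: [-0.446, -3.095, -0.005]
ft_force: [-18.0, 6.0, 16.9]
opening: 0.294
gripper_force: 61.8
```

```bash
python3 chk.py
```

```text
t 12.78 grip u,v -118.6 -0.6 z 0.0299 f along -19.0 0.7 16.9
slopes [-5.50000e-03  1.60000e-03  5.83507e+01] [-1.85000e-02  3.00000e-04  5.91737e+01] 1684 1706 ext [-58.3  59.8] [-57.3  61. ]
lift front foot L,R 1.4 1.5 rear 0.2 tilt lift over 96mm 1.25
```

>>> move_arm --claw '[0, 0, 0, 0, 0]' --pt "-3 0 0" --pt "-3 0 0" --pt "-3 0 0" --pt "0 0 0" --pt "0 0 0" --spin '[0, 0, 0, 0, 0]'

```text
t: 13.25
eef_pos: [0.5721, -0.2163, 0.0298]
ee_rot: [-0.447, -3.097, -0.005]
ft_force: [-15.9, 4.4, 14.8]
opening: 0.296
gripper_force: 61.5
```

```bash
python3 chk.py
```

```text
t 13.25 grip u,v -109.0 -0.5 z 0.0298 f along -16.5 -0.3 14.8
slopes [-5.50000e-03  1.60000e-03  5.83507e+01] [-4.31000e-02  2.70000e-03  6.07803e+01] 1684 1704 ext [-58.3  59.8] [-56.1  61.7]
lift front foot L,R 4.27 4.2 rear 0.62 tilt lift over 96mm 3.61
```

>>> move_arm --claw '[0, 0, 0, 0, 0]' --pt "0 0 0" --pt "0 0 0" --pt "0 0 0" --pt "0 0 0" --pt "0 0 0" --spin '[0, 0, 0, 0, 0]'

```text
t: 13.72
eef_pos: [0.572, -0.2163, 0.0297]
ee_rot: [-0.447, -3.097, -0.005]
ft_force: [-16.2, 5.1, 15.1]
opening: 0.294
gripper_force: 61.5
```

```bash
python3 chk.py
```

```text
t 13.72 grip u,v -109.1 -0.5 z 0.0297 f along -17.0 0.4 15.1
slopes [-5.50000e-03  1.60000e-03  5.83507e+01] [-4.09000e-02 -2.90000e-03  6.07112e+01] 1684 1705 ext [-58.3  59.8] [-56.4  61.6]
lift front foot L,R 3.9 4.22 rear 0.66 tilt lift over 96mm 3.4
```

View pics/last.png

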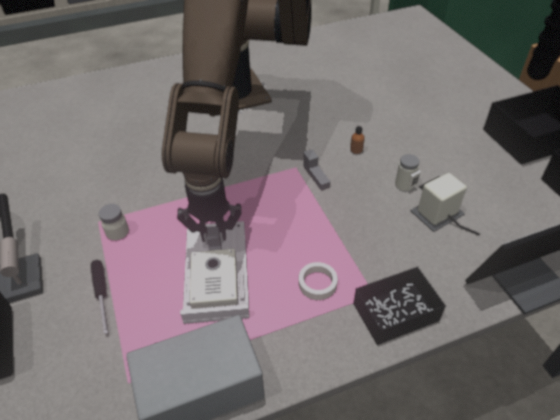

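The picture shows the wedge held under the housing's front edge at about (212,240), and the tub's plate facing the reader at about (414,180). The other things are where they were.

```bash
python3 -c "
from bench import *
print(job_done())"
```

```text
the job is handed in; nothing more can be done
None
```

I handed the job in at about 13.8 s, with no verdict returned: the tub's label plate faces the reader window and the tub is let go, and the gripped wedge holds both front feet about 4 mm clear of the jig plate, as measured by camera.

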